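Rack the coolant colour plates by shade

TASK

Stand the four pink-to-maroon colour plates on edge in the slotted rack in order of shade, one to a slot: the palest in the slot next to the rack's white end block, then darker step by step to the darkest at the black end. Each must be fully down in its slot, upright and roughly centred along it, and let go. Never lay a plate over on the way, and leave the pot of vials where it is.

Things in the scene. Friction and masses are not known exactly. Their poses are not given: they have to be found in the camera images.
- plate_pale: a rigid colour plate, the palest, pale blush pink all over, 60 mm long (its x), 12 mm thick (its y), 90 mm tall (its z, up), about 80 g; origin at the centre of its bottom edge. At the start it stands on edge in a fixed blue parking shoe (74 x 34 mm, 16 mm high, slot 16 mm wide with floor 4 mm above the table), so its top is 94 mm above the table. Can be pinched across its thickness from above; either way round is the same
- plate_light: a rigid colour plate, the second palest, mid pink all over, 60 mm long (its x), 12 mm thick (its y), 90 mm tall (its z, up), about 80 g; origin at the centre of its bottom edge. At the start it stands on edge in a fixed blue parking shoe (74 x 34 mm, 16 mm high, slot 16 mm wide with floor 4 mm above the table), so its top is 94 mm above the table. Can be pinched across its thickness from above; either way round is the same
- plate_deep: a rigid colour plate, the second darkest, crimson all over, 60 mm long (its x), 12 mm thick (its y), 90 mm tall (its z, up), about 80 g; origin at the centre of its bottom edge. At the start it stands on edge in a fixed blue parking shoe (74 x 34 mm, 16 mm high, slot 16 mm wide with floor 4 mm above the table), so its top is 94 mm above the table. Can be pinched across its thickness from above; either way round is the same
- plate_dark: a rigid colour plate, the darkest, near-black maroon all over, 60 mm long (its x), 12 mm thick (its y), 90 mm tall (its z, up), about 80 g; origin at the centre of its bottom edge. At the start it stands on edge in a fixed blue parking shoe (74 x 34 mm, 16 mm high, slot 16 mm wide with floor 4 mm above the table), so its top is 94 mm above the table. Can be pinched across its thickness from above; either way round is the same
- slot_1: one of four alike steel slots of the fixed blue rack (an outermost slot, at the rack's -y end). Origin at the centre of the slot's floor, 6 mm above the table; x runs along the slot (74 mm long, open at both ends), y across it (along the rack), z up. 17 mm wide between upright walls 16 mm high, then flaring to a mouth about 37 mm wide at 31 mm above the slot's floor. Neighbouring slots are 70 mm apart
- slot_2: one of four alike steel slots of the fixed blue rack (second from the rack's -y end). Origin at the centre of the slot's floor, 6 mm above the table; x runs along the slot (74 mm long, open at both ends), y across it (along the rack), z up. 17 mm wide between upright walls 16 mm high, then flaring to a mouth about 37 mm wide at 31 mm above the slot's floor. Neighbouring slots are 70 mm apart
- slot_3: one of four alike steel slots of the fixed blue rack (third from the rack's -y end). Origin at the centre of the slot's floor, 6 mm above the table; x runs along the slot (74 mm long, open at both ends), y across it (along the rack), z up. 17 mm wide between upright walls 16 mm high, then flaring to a mouth about 37 mm wide at 31 mm above the slot's floor. Neighbouring slots are 70 mm apart
- slot_4: one of four alike steel slots of the fixed blue rack (an outermost slot, at the rack's +y end). Origin at the centre of the slot's floor, 6 mm above the table; x runs along the slot (74 mm long, open at both ends), y across it (along the rack), z up. 17 mm wide between upright walls 16 mm high, then flaring to a mouth about 37 mm wide at 31 mm above the slot's floor. Neighbouring slots are 70 mm apart
- white_end: the white block fixed on one end of the rack, 80 x 28 mm, 30 mm high, top 36 mm above the table; origin at the centre of its underside, 49 mm outward from the nearest slot's centre. It may be at either end of the rack (beside slot_1 or beside slot_4); a like black block is on the other end
- vial_pot: a loose pale green round pot of orange-capped vials, 90 mm across, 75 mm high, off to the right (-y) of the rack; origin at the centre of its underside. Not part of the job
Things that resemble listed ones, but are neither listed nor needed, are in the scene too. Leave any green look-alike of the plate_light alone.

How it is judged:
By the outcome, as a careful person would: the job done as asked, in the order asked, and still so for the second after the job is handed in, with the robot touching nothing.
It also fails if it takes over 102 s, if anything falls off the work surface, if the arm or the gripper's body presses on something with over 40 N, if the wrist force passes 120 N, or if a joint passes its speed limit or range.

ROBOT

A 7-joint arm with a two-finger parallel gripper is mounted at the origin on the work surface. World frame = base frame: x ahead of the robot, y to its left, z up, the work surface at z = 0. Lengths are in m, angles in rad, forces in N, time in s.
With the tool pointing down it reaches from about 0.425 to 0.925 m from the base axis. Payload 6.8 kg.
Tool frame: the origin (TCP) lies midway between the tips of the shut fingers; the grasp point (between the pads) lies 19 mm behind it; z points along the fingers, y is the line along which they close (so a half turn about z gives the same grasp; the last joint's range is limited). The gripper opens to 85 mm and grips with 20 to 120 N. Pads are 22 mm wide; open, the fingers measure 114 mm over their backs; the gripper's body (76 mm by 85 mm) begins 54 mm behind the grasp point. The pads swing forward as they close: fully open they stand 13 mm farther back than shut.
Start: joints at [-1.215, 0.477, 0.022, 1.555, -0.011, 1.109, -0.083], TCP at [0.302, 0.604, 0.231] pointing down, gripper open.
Joint ranges: [-2.96, 2.96], [-0.34, 2.1], [-1.41, 1.46], [0.24, 2.44], [-1.37, 4.51], [0.17, 1.92], [-2.96, 2.96]. Speed limits (rad/s): [2.39, 2.39, 3.14, 3.14, 3.14, 3.14, 3.14].

INTERFACE

Orientations are given as a rotation vector (axis times angle).
In Python, from bench import r gives the robot as it stands. The module is installed in compiled form; this text tells all that it offers.
- The arm moves only by the tool apply_moves, never from a script. Its argument "rows" is a list of rows, each a list of 6 numbers: the shift along the tool's x, y, z scaled (see below), then the turn, a rotation vector about the tool's x, y, z scaled (see below). A call has 1 to 5 rows; each row is the pose to reach, as a shift and turn from the pose commanded when the call began, along the tool's axes at that moment; what a row does not reach only later rows make up. The controller multiplies each number of a shift by 0.25 m and each number of a turn by 90 degrees. A row lasts 1/8 s, in which the tool goes at most 62.5 mm and 10.7 degrees, less where a joint would pass 70% of its speed; a pose out of reach is approached as far as the arm can. A call with a number of a shift or a turn outside -1 to 1 is refused whole. A call with a gripper value outside its range is refused whole. "claw" is the opening, from 0 (shut) to 1 (fully open), set as the call begins (left out, the last holds). The fingers move at their own pace and stop on an object; "newtons" is the grip in N (left out, the last holds). Time passes only in rows, so rows that repeat a pose let the fingers close. It gives the time, the measured TCP pose, the force, the opening and the grip force at its end, in the units of the state.
- r.get_obs(): the state, without advancing time (a new reading comes with each control period).
- r.grab_frame(name): name is "side" or "top" or "wrist"; returns a dict with "pixels" (420x560x3 uint8, red, green, blue), "intrinsics" (3x3 intrinsics, pixels), "dist" ([k1, k2, p1, p2, k3] as OpenCV has them; the pictures are not rectified), "eye" and "attitude" of the camera in the world. Camera axes: x right, y up, looking along -z (the intrinsics and any distortion apply to the point x, -y, -z); pixel columns grow to the right and rows downward; lengths in m; the calibration is good to about 2 mm. A picture is of the moment at which its call begins. There is no depth.
- r.hand_in(): hands the job in; it is judged then, once.
Trained networks look in a picture, given as the dict that the camera call returned (one of the last four; its "shot" number tells which), for a name from the list of things; names that differ only in an ending like _2 or _b are one class to them, and where a whole thing is asked for, a point or a joint stands for the part that bears it (a point fixed in the world has none). Each returns a list of dicts, best first, with "conf" (0 to 1); they miss things now and then, are a little off and sometimes report something else, mostly with a low value. They report only what shows in the picture. A call takes as long as a camera call. They do not tell look-alikes from the thing itself.
- r.search_frame(picture, thing): "rect" ([left, top, width, height] in pixels, round what is visible of it).
- r.outline_of(picture, thing): "pixels" (420x560 bool, what is visible of it) and "rect" ([left, top, width, height] in pixels, round what is visible of it).
- r.landmark_of(picture, thing): "point" ([column, row] in pixels: a listed point, or the origin of a listed thing).
The state is a dict: "clock": time; "joints": joint angles; "qvel": joint speeds; "tau": joint torques, N m; "tcp_pos": TCP position; "orientation": TCP orientation; "contact_force": force on the tool from outside, world axes, zero at the start; "moment": the same for the moment, N m; "grip_width": finger opening in m; "gripper_force": force on a finger pad.
Only numpy, scipy, OpenCV 4.12 (cv2) and the standard library are available. Lean on these libraries where they do the work, as an engineer would, in place of code of your own. Each camera call takes 0.05 s, during which the arm holds its last target. There are 200 camera calls.

## Working session

There is one attempt and no reset: what is moved stays moved. The work goes in short steps, Python scripts to look and compute and a tool call to move; the robot and the scene stay as the last step left them, time stands still between calls to the robot, and variables do not carry over. Pictures are saved under pics/ and viewed, at most 18 in all, crops included, and the job is handed in when it is done.

Besides the shell and the picture viewer there is one more tool, called by a JSON object that holds its "api" and its "payload". apply_moves: Moves the arm, as the interface text tells. Its arguments: {"type":"object","properties":{"rows":{"type":"array","items":{"type":"array","items":{"type":"number"}}},"claw":{"type":"number"},"newtons":{"type":"number"}},"required":["rows"]}

```bash
mkdir -p pics; ls
cat > h.py <<'E'
import numpy as np, cv2
from scipy.spatial.transform import Rotation as R
from bench import r
NAMES=["plate_pale","plate_light","plate_deep","plate_dark","slot_1","white_end","vial_pot"]
def att(p):
    a=np.array(p["attitude"],float)
    return a if a.shape==(3,3) else (R.from_rotvec(a).as_matrix() if a.size==3 else R.from_quat(a).as_matrix())
def ray(p,uv):
    n=cv2.undistortPoints(np.array([[uv]],float),np.array(p["intrinsics"]),np.array(p["dist"]))[0,0]
    return att(p)@np.array([n[0],-n[1],-1.0])
def at_z(p,uv,z):
    d=ray(p,uv); e=np.array(p["eye"]); return e+d*(z-e[2])/d[2]
def proj(p,X):
    c=att(p).T@(np.array(X,float)-np.array(p["eye"])); c=np.array([c[0],-c[1],-c[2]])
    return cv2.projectPoints(c.reshape(1,3),np.zeros(3),np.zeros(3),np.array(p["intrinsics"]),np.array(p["dist"]))[0].ravel()
def save(p,n): cv2.imwrite("pics/"+n+".png",p["pixels"][:,:,::-1])
E
python3 - <<'E'
from h import *
np.set_printoptions(precision=3,suppress=True)
for c in ["top","side"]:
    p=r.grab_frame(c); save(p,c+"0"); print(c,p["eye"],p["attitude"])
    for n in NAMES:
        print(n,[(np.round(d["rect"],0),round(d["conf"],2)) for d in r.search_frame(p,n)][:5],[(np.round(d["point"],0),round(d["conf"],2)) for d in r.landmark_of(p,n)][:5])
o=r.get_obs(); print(o)
E
```

```text
pics
top [ 0.279 -0.072  1.351] [ 0.157 -0.151 -1.595]
plate_pale [(array([269., 229.,   9.,  24.]), 0.47)] [(array([274., 244.]), 0.44)]
plate_light [(array([117., 276.,  28.,  19.]), 0.82), (array([171., 257.,  20.,  26.]), 0.8), (array([144., 226.,  14.,  29.]), 0.78), (array([127., 196.,  30.,  12.]), 0.66)] [(array([146., 204.]), 0.86), (array([159., 243.]), 0.79), (array([138., 286.]), 0.75), (array([183., 270.]), 0.57)]
plate_deep [(array([207., 226.,  11.,  34.]), 0.64)] [(array([218., 244.]), 0.7)]
plate_dark [(array([336., 234.,  13.,  25.]), 0.7)] [(array([337., 246.]), 0.61)]
slot_1 [(array([269., 157.,  15.,  32.]), 0.83), (array([212., 162.,  24.,  32.]), 0.79), (array([240., 162.,  22.,  32.]), 0.75), (array([187., 169.,  16.,  28.]), 0.69)] [(array([197., 186.]), 0.83), (array([274., 174.]), 0.82), (array([250., 181.]), 0.73), (array([225., 178.]), 0.64)]
white_end [(array([287., 157.,  16.,  32.]), 0.86)] [(array([295., 174.]), 0.73)]
vial_pot [(array([384., 156.,  36.,  38.]), 0.79), (array([187., 172.,  17.,  26.]), 0.71), (array([209., 230.,   9.,  30.]), 0.6)] [(
[... 1037 characters left out ...]
6), (array([287., 190.]), 0.71), (array([321., 213.]), 0.64)]
white_end [(array([320., 207.,  24.,  20.]), 0.57)] [(array([333., 219.]), 0.9)]
vial_pot [(array([387., 250.,  44.,  51.]), 0.57)] [(array([406., 284.]), 0.86)]
{'clock': 1.5, 'joints': array([-1.215,  0.477,  0.022,  1.555, -0.011,  1.109, -0.083]), 'qvel': array([-0.   ,  0.002,  0.001, -0.001, -0.   , -0.   , -0.   ]), 'tau': array([  0.   , -59.631,   1.607, -28.154,   0.013,   0.002,   0.   ]), 'tcp_pos': array([0.302, 0.604, 0.231]), 'orientation': array([0.722, 3.057, 0.   ]), 'contact_force': array([ 0.411, -0.025, -0.343]), 'moment': array([-0.025,  0.027, -0.018]), 'gripper_force': 0.0, 'grip_width': 0.0852596974219051}
```

Run:
```python
import cv2
t=cv2.imread("pics/top0.png")[140:310,90:430]; cv2.imwrite("pics/t1.png",cv2.resize(t,None,fx=2.3,fy=2.3,interpolation=cv2.INTER_CUBIC))
s=cv2.imread("pics/side0.png")[120:310,140:450]; cv2.imwrite("pics/s1.png",cv2.resize(s,None,fx=2.5,fy=2.5,interpolation=cv2.INTER_CUBIC))
```

```text
(no output)
```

View pics/t1.png

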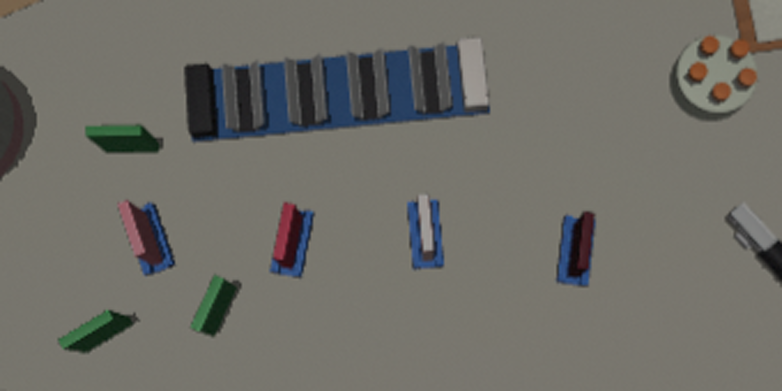

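View pics/s1.png

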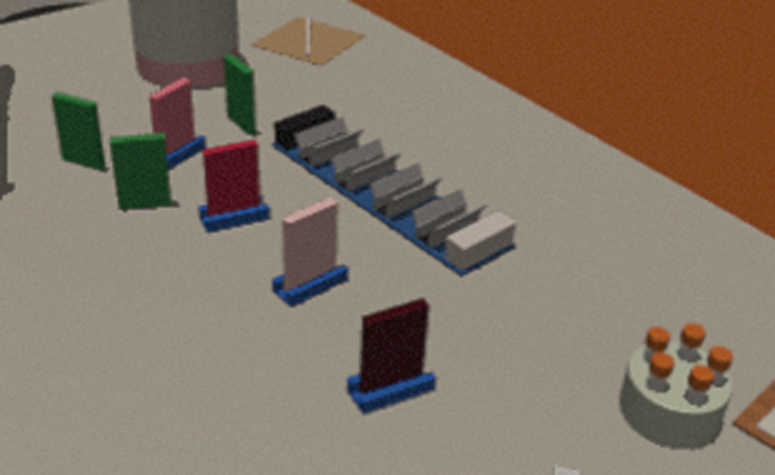

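Run:
```python
from h import *
np.set_printoptions(precision=3,suppress=True)
p=r.grab_frame("top"); q=r.grab_frame("side")
for pic in (p,q):
    print("slots",[at_z(pic,d["point"],.006)[:2] for d in r.landmark_of(pic,"slot_1")],"white",[at_z(pic,d["point"],.006)[:2] for d in r.landmark_of(pic,"white_end")],[at_z(pic,d["point"],0)[:2] for d in r.landmark_of(pic,"vial_pot")])
    for n in NAMES[:4]: print(n,[(at_z(pic,d["point"],.004)[:2],d["point"]) for d in r.landmark_of(pic,n)])
hsv=cv2.cvtColor(p["pixels"],cv2.COLOR_RGB2HSV)
m=cv2.inRange(hsv,(100,110,40),(130,255,255))
m=cv2.morphologyEx(m,cv2.MORPH_CLOSE,np.ones((7,7)))
for c in cv2.findContours(m,cv2.RETR_EXTERNAL,cv2.CHAIN_APPROX_NONE)[0]:
    if cv2.contourArea(c)<60: continue
    w=np.array([at_z(p,u,.016)[:2] for u in c[:,0].astype(float)],np.float32)
    (x,y),(a,b),t=cv2.minAreaRect(w*1000); print("blue",round(x),round(y),round(a),round(b),round(t,1))
```

```text
slots [array([0.627, 0.049]), array([ 0.641, -0.089]), array([0.626, 0.114]), array([ 0.633, -0.02 ])] white [array([ 0.64 , -0.143])] [array([ 0.637, -0.421])]
plate_pale [(array([ 0.457, -0.081]), [273.8, 245.9])]
plate_light [(array([0.577, 0.24 ]), [149.1, 203.8]), (array([0.363, 0.259]), [140.1, 287.1]), (array([0.397, 0.147]), [184.6, 272.1]), (array([0.473, 0.222]), [155.3, 243.4])]
plate_deep [(array([0.466, 0.068]), [215.4, 244.4])]
plate_dark [(array([ 0.442, -0.249]), [339.8, 250.1])]
slots [array([ 0.637, -0.023]), array([0.615, 0.114]), array([0.637, 0.042]), array([ 0.648, -0.088])] white [array([ 0.654, -0.144])] [array([ 0.633, -0.416]), array([0.647, 0.05 ]), array([0.469, 0.067])]
plate_pale [(array([ 0.473, -0.081]), [264.1, 231.4])]
plate_light [(array([0.39, 0.14]), [196.8, 201.6]), (array([0.58 , 0.242]), [236.5, 168.9]), (array([0.476, 0.205]), [213.3, 182.9]), (array([0.367, 0.272]), [171.4, 183.9])]
plate_deep [(array([0.464, 0.057]), [234.0, 206.9])]
plate_dark [(array([ 0.454, -0.244]), [297.1, 271.5])]
blue 165 571 124 41 4.1
blue 444 -246 30 74 87.0
blue 463 64 34 72 78.0
blue 471 222 74 35 18.9
blue 467 -84 72 33 3.2
blue 632 19 81 314 4.0
```

```bash
cat >> h.py <<'E'
def plan(xyz,yyaw):
    """tool-frame row numbers to reach TCP xyz, tool down, tool y at yyaw deg (mod 180)"""
    o=r.get_obs(); C=R.from_rotvec(o["orientation"]); M=C.as_matrix()
    cur=np.degrees(np.arctan2(M[1,1],M[0,1])); d=(yyaw-cur+90)%180-90; a=np.radians(cur+d)
    y=np.array([np.cos(a),np.sin(a),0]); z=np.array([0,0,-1.]); T=R.from_matrix(np.c_[np.cross(y,z),y,z])
    s=M.T@(np.array(xyz)-o["tcp_pos"])/.25; t=(C.inv()*T).as_rotvec()/(np.pi/2)
    print("row",np.round(np.r_[s,t],3).tolist(),"dyaw",round(d,1),"j7",round(o["joints"][6],2),"clock",o["clock"])
E
python3 - <<'E'
from h import *
plan([.471,.222,.25],108.9)
E
```

```text
row [-1.288, -1.063, -0.075, 0.0, -0.0, -0.505] dyaw 45.5 j7 -0.08 clock 2.3
```

View pics/top0.png

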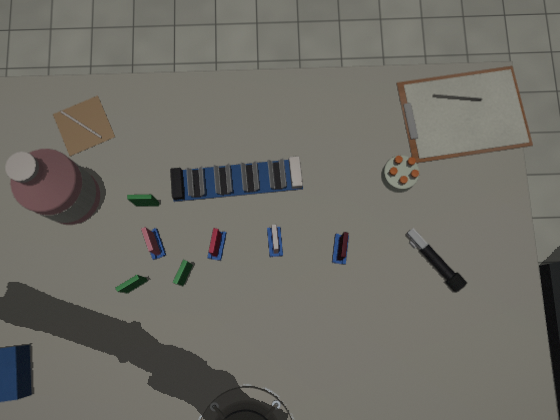

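{"api": "apply_moves", "payload": {"rows": [[-0.2,-0.17,-0.015,0,0,-0.1],[-0.4,-0.34,-0.03,0,0,-0.2],[-0.6,-0.5,-0.04,0,0,-0.3],[-0.8,-0.65,-0.05,0,0,-0.4],[-1,-0.83,-0.06,0,0,-0.505]], "claw": 1}}

```text
clock: 2.92
tcp_pos: [0.4289, 0.3163, 0.2462]
orientation: [-0.523, 3.097, 0.001]
contact_force: [1.0, -0.5, 0.1]
grip_width: 0.0855
gripper_force: 0.0
```

Run:
```python
from h import *
plan([.471,.222,.25],108.9)
```

```text
row [-0.035, -0.412, -0.015, 0.0, 0.001, 0.003] dyaw -0.3 j7 1.14 clock 2.925
```

{"api": "apply_moves", "payload": {"rows": [[-0.02,-0.2,0,0,0,0],[-0.035,-0.41,-0.015,0,0,0],[-0.035,-0.41,-0.015,0,0,0]]}}

```text
clock: 3.3
tcp_pos: [0.4715, 0.2193, 0.2501]
orientation: [-0.502, 3.1, -0.002]
contact_force: [-0.4, 0.2, 0.8]
grip_width: 0.086
gripper_force: 0.0
```

```bash
cat >> h.py <<'E'
def look(name,thing,color_hint=None):
    p=r.grab_frame("wrist"); save(p,name); print("eye",np.round(p["eye"],3))
    for d in r.outline_of(p,thing)[:3]:
        m=d["pixels"].astype(np.uint8); c=max(cv2.findContours(m,cv2.RETR_EXTERNAL,cv2.CHAIN_APPROX_NONE)[0],key=cv2.contourArea)
        print("outline",d["rect"],round(d["conf"],2),"minrect px",[np.round(v,1) for v in cv2.minAreaRect(c)])
    for d in r.landmark_of(p,thing)[:3]: print("lm",np.round(d["point"]),round(d["conf"],2),np.round(at_z(p,d["point"],.006 if "slot" in thing else .004),4))
    return p
E
python3 - <<'E'
from h import *
p=look("w1","plate_light")
E
```

```text
eye [0.409 0.199 0.393]
outline [247.1, 252.8, 62.1, 62.2] 0.71 minrect px [array([280.1, 285.1]), array([64.4, 47.5]), np.float64(17.4)]
outline [204.0, 37.8, 63.0, 72.1] 0.7 minrect px [array([235.2,  77.8]), array([30.2, 74.9]), np.float64(41.2)]
outline [281.3, 153.9, 17.4, 75.1] 0.59 minrect px [array([290. , 190.5]), array([77., 16.]), np.float64(90.0)]
lm [246.  80.] 0.92 [0.3887 0.1486 0.004 ]
lm [288. 180.] 0.82 [0.4762 0.2232 0.004 ]
lm [ 46. 246.] 0.59 [ 0.6418 -0.0239  0.004 ]
```

View pics/w1.png

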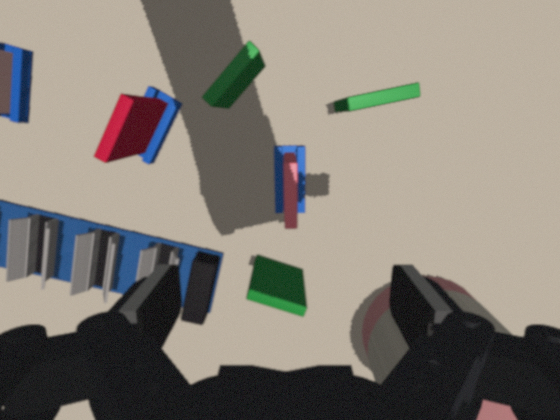

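```bash
cat >> h.py <<'E'
def fit(p,xy0,xy_r=.06,z=.016):
    """shoe rectangle (blue, or plate occluding) near xy0: compares both shoe (z .016) and plate top-face extent"""
    g=p["pixels"]; hsv=cv2.cvtColor(g,cv2.COLOR_RGB2HSV)
    m=cv2.inRange(hsv,(100,110,30),(130,255,255)); m=cv2.morphologyEx(m,cv2.MORPH_CLOSE,np.ones((15,15)))
    for c in cv2.findContours(m,cv2.RETR_EXTERNAL,cv2.CHAIN_APPROX_NONE)[0]:
        if cv2.contourArea(c)<100: continue
        w=np.array([at_z(p,u,z)[:2] for u in c[:,0].astype(float)],np.float32)*1000
        (x,y),(a,b),t=cv2.minAreaRect(w)
        if np.hypot(x/1000-xy0[0],y/1000-xy0[1])<xy_r: print("shoe",round(x,1),round(y,1),"size",round(a,1),round(b,1),"yaw",round((t if a>b else t+90)+90)%180-90, round(t,1))
E
python3 - <<'E'
from h import *
p=r.grab_frame("wrist"); fit(p,[.471,.222])
for x in [.471,.474,.477]:
  print([np.round(proj(p,[x+s*.03*np.cos(.33),.222+s*.03*np.sin(.33),.094])) for s in (-1,1)])
g=p["pixels"].astype(int); m=((g[...,0]>g[...,1]*1.35)&(g[...,0]>150)).astype(np.uint8); m[:140]=0;m[235:]=0;m[:,:270]=0;m[:,310:]=0
w=np.array([at_z(p,(u,v),.094)[:2] for v,u in np.argwhere(m)],np.float32)*1000
print(cv2.minAreaRect(w),len(w))
E
```

```text
shoe 472.9 223.2 size 72.2 31.7 yaw 19 19.4
[array([281., 160.]), array([281., 227.])]
[array([280., 163.]), array([280., 230.])]
[array([279., 166.]), array([279., 233.])]Traceback (most recent call last):
  File "<stdin>", line 7, in <module>
cv2.error: OpenCV(4.12.0) /io/opencv/modules/imgproc/src/convhull.cpp:143: error: (-215:Assertion failed) total >= 0 && (depth == CV_32F || depth == CV_32S) in function 'convexHull'
```

Run:
```python
from h import *
p=r.grab_frame("wrist")
P=lambda l,z,o=0:np.round(proj(p,[.4729+l*.943-o*.332,.2232+l*.332+o*.943,z]),1)
print(P(0,.016),P(-.03,.094),P(.03,.094),P(0,.094,.006),P(0,.094,-.006), att(p).round(3))
c=p["pixels"][135:240,255:325]
print(p["pixels"][200,276:306].tolist()); print(p["pixels"][170,276:306].tolist())
c=cv2.resize(c[:,:,::-1],None,fx=5,fy=5,interpolation=cv2.INTER_CUBIC)
for s in(-.03,.03):
  u=P(s,.094); cv2.circle(c,(int((u[0]-255)*5),int((u[1]-135)*5)),4,(0,255,0),-1)
  u=P(s,.016); cv2.circle(c,(int((u[0]-255)*5),int((u[1]-135)*5)),4,(255,255,0),-1)
cv2.imwrite("pics/w1c.png",c)
```

```text
[282.  180.4] [280.9 162.3] [281.6 229. ] [288.1 196.4] [274.4 196.5] [[-0.325 -0.912 -0.25 ]
 [ 0.946 -0.313 -0.086]
 [ 0.    -0.264  0.964]]
[[109, 61, 76], [119, 65, 72], [119, 61, 67], [120, 65, 70], [120, 64, 70], [120, 63, 69], [118, 61, 66], [121, 65, 72], [119, 64, 69], [120, 66, 72], [118, 64, 68], [110, 54, 65], [96, 60, 74], [67, 52, 77], [33, 50, 84], [31, 54, 91], [24, 47, 90], [24, 52, 92], [24, 54, 95], [31, 57, 100], [43, 66, 106], [85, 93, 119], [134, 131, 135], [172, 165, 153], [185, 176, 159], [189, 179, 163], [186, 177, 160], [186, 176, 159], [189, 177, 163], [190, 179, 163]]
[[110, 61, 69], [122, 67, 75], [120, 64, 69], [120, 64, 69], [119, 62, 69], [122, 66, 72], [120, 63, 69], [120, 63, 70], [117, 59, 67], [122, 68, 73], [117, 62, 67], [111, 58, 69], [94, 57, 74], [70, 64, 99], [57, 87, 142], [54, 104, 176], [61, 115, 194], [65, 118, 197], [66, 118, 196], [63, 113, 191], [62, 113, 189], [83, 115, 180], [126, 134, 166], [163, 157, 157], [175, 168, 155], [185, 173, 159], [187, 177, 162], [190, 178, 164], [186, 178, 162], [186, 176, 160]]
```

View pics/w1c.png

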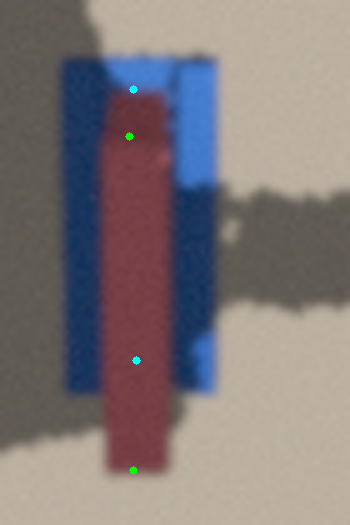

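Run:
```python
from h import *
plan([.473,.2232,.055],109.3)
```

```text
row [-0.013, -0.015, 0.778, 0.0, -0.0, -0.003] dyaw 0.3 j7 1.34 clock 3.55
```

{"api": "apply_moves", "payload": {"rows": [[-0.013,-0.015,0.2,0,0,0],[-0.013,-0.015,0.4,0,0,0],[-0.013,-0.015,0.6,0,0,0],[-0.013,-0.015,0.78,0,0,0],[-0.013,-0.015,0.78,0,0,0]]}}

```text
clock: 4.18
tcp_pos: [0.4707, 0.2215, 0.0518]
orientation: [0.518, -3.092, 0.003]
contact_force: [-0.1, -0.2, -0.0]
grip_width: 0.0852
gripper_force: 0.0
```

{"api": "apply_moves", "payload": {"rows": [[0,0,0,0,0,0],[0,0,0,0,0,0],[0,0,0,0,0,0],[0,0,0,0,0,0],[0,0,0,0,0,0]], "claw": 0, "newtons": 40}}

```text
clock: 4.8
tcp_pos: [0.474, 0.222, 0.0553]
orientation: [-0.515, 3.098, 0.001]
contact_force: [-1.2, -0.5, 6.1]
grip_width: 0.0117
gripper_force: 43.9
```

{"api": "apply_moves", "payload": {"rows": [[0,0,-0.15,0,0,0],[0,0,-0.35,0,0,0],[0,0,-0.55,0,0,0],[0,0,-0.55,0,0,0]]}}

```text
clock: 5.3
tcp_pos: [0.4759, 0.2226, 0.1959]
orientation: [-0.513, 3.092, 0.004]
contact_force: [-0.1, -0.3, -1.5]
grip_width: 0.0117
gripper_force: 43.1
```

Run:
```python
from h import *
plan([.636,-.020,.195],94)
```

```text
row [-0.292, -1.125, 0.004, 0.002, 0.005, 0.165] dyaw -14.9 j7 1.35 clock 5.3
```

{"api": "apply_moves", "payload": {"rows": [[-0.05,-0.2,0,0,0,0.03],[-0.1,-0.4,0,0,0,0.07],[-0.15,-0.6,0,0,0,0.1],[-0.21,-0.8,0,0,0,0.13],[-0.26,-1,0,0,0.003,0.165]]}}

```text
clock: 5.92
tcp_pos: [0.6159, 0.0046, 0.1904]
orientation: [0.108, -3.133, 0.002]
contact_force: [0.3, 0.6, 0.1]
grip_width: 0.0115
gripper_force: 42.9
```

Run:
```python
from h import *
plan([.636,-.020,.195],94)
```

```text
row [-0.073, -0.104, -0.019, -0.0, -0.005, -0.001] dyaw 0.1 j7 1.61 clock 5.925
```

{"api": "apply_moves", "payload": {"rows": [[-0.04,-0.05,-0.01,0,0,0],[-0.07,-0.1,-0.015,0,0,0],[-0.07,-0.1,-0.015,0,0,0],[-0.07,-0.1,-0.015,0,0,0]]}}

```text
clock: 6.42
tcp_pos: [0.6346, -0.016, 0.1954]
orientation: [0.113, -3.134, -0.0]
contact_force: [1.3, -0.5, -1.8]
grip_width: 0.0118
gripper_force: 43.0
```

Run:
```python
from h import *
print(r.get_obs()["tcp_pos"])
p=r.grab_frame("wrist"); save(p,"w2")
for d in r.landmark_of(p,"slot_2"): print("slot",np.round(d["point"]),round(d["conf"],2),np.round(at_z(p,d["point"],.006)[:2],4))
for d in r.landmark_of(p,"white_end"): print("white",np.round(d["point"]),round(d["conf"],2),np.round(at_z(p,d["point"],.006)[:2],4))
plan([.636,-.020,.195],94)
```

```text
[ 0.63458496 -0.0159954   0.19543781]
slot [351. 191.] 0.98 [0.6341 0.0482]
slot [277. 192.] 0.91 [ 0.6403 -0.0229]
slot [203. 190.] 0.79 [ 0.6435 -0.0947]
slot [419. 191.] 0.59 [0.6296 0.114 ]
white [156. 189.] 0.63 [ 0.6464 -0.1408]
row [-0.004, -0.015, 0.003, -0.0, -0.003, 0.001] dyaw -0.1 j7 1.65 clock 6.575
```

View pics/w2.png

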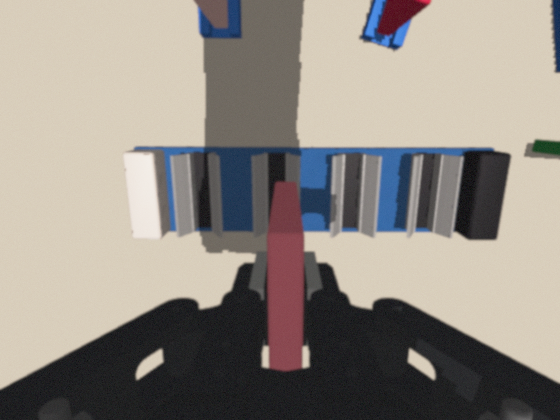

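Run:
```python
from h import *
plan([.639,-.0233,.058],94.2)
```

```text
row [-0.017, -0.029, 0.551, -0.0, -0.003, -0.001] dyaw 0.1 j7 1.65 clock 6.575
```

{"api": "apply_moves", "payload": {"rows": [[-0.017,-0.03,0.1,0,0,0],[-0.017,-0.03,0.25,0,0,0],[-0.017,-0.03,0.33,0,0,0],[-0.017,-0.03,0.33,0,0,0]]}}

```text
clock: 7.08
tcp_pos: [0.6385, -0.0244, 0.1119]
orientation: [0.111, -3.132, 0.001]
contact_force: [-0.4, -0.2, 0.1]
grip_width: 0.0119
gripper_force: 43.0
```

Run:
```python
from h import *
p=r.grab_frame("wrist"); p=r.grab_frame("wrist"); save(p,"w3")
for d in r.landmark_of(p,"slot_2"): print("slot",np.round(d["point"]),round(d["conf"],2),np.round(at_z(p,d["point"],.006)[:2],4))
print(r.get_obs()["tcp_pos"])
plan([.639,-.0233,.058],94.2)
```

```text
slot [380. 207.] 0.89 [0.6341 0.0457]
slot [188. 208.] 0.76 [ 0.6448 -0.0963]
slot [476. 206.] 0.76 [0.6286 0.1159]
slot [286. 207.] 0.71 [ 0.6389 -0.0238]
[ 0.64069234 -0.02475459  0.11469243]
row [0.006, 0.006, 0.227, -0.0, -0.001, -0.002] dyaw 0.2 j7 1.68 clock 7.225
```

View pics/w3.png

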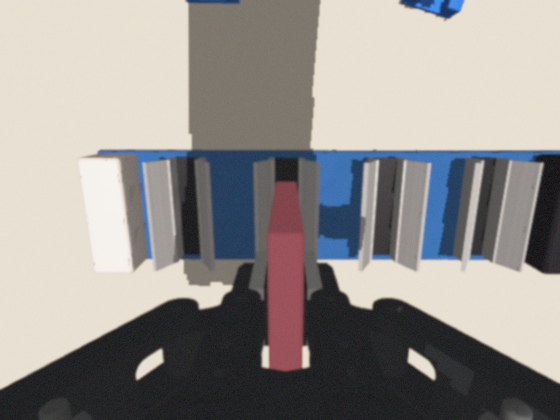

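{"api": "apply_moves", "payload": {"rows": [[0.003,0.003,0.08,0,0,0],[0.003,0.003,0.15,0,0,0],[0.003,0.003,0.2,0,0,0],[0.003,0.003,0.225,0,0,0],[0.003,0.003,0.225,0,0,0]]}}

```text
clock: 7.85
tcp_pos: [0.6381, -0.0244, 0.0575]
orientation: [0.11, -3.134, 0.001]
contact_force: [-4.3, 0.4, 7.6]
grip_width: 0.0109
gripper_force: 44.1
```

{"api": "apply_moves", "payload": {"rows": [[0,0,0,0,0,0],[0,0,0,0,0,0],[0,0,0,0,0,0],[0,0,0,0,0,0]], "claw": 0.5}}

```text
clock: 8.35
tcp_pos: [0.6386, -0.0243, 0.0569]
orientation: [0.11, -3.135, 0.001]
contact_force: [0.8, 0.3, -0.1]
grip_width: 0.0429
gripper_force: 0.0
```

{"api": "apply_moves", "payload": {"rows": [[0,0,-0.2,0,0,0],[0,0,-0.4,0,0,0],[0,0,-0.6,0,0,0],[0,0,-0.6,0,0,0]]}}

```text
clock: 8.85
tcp_pos: [0.6421, -0.0244, 0.2118]
orientation: [-0.11, 3.135, -0.001]
contact_force: [0.0, -0.0, -0.5]
grip_width: 0.0427
gripper_force: 0.0
```

Run:
```python
from h import *
p=r.grab_frame("wrist"); p=r.grab_frame("wrist"); save(p,"w4")
fit(p,[.465,.064],.05)
for d in r.landmark_of(p,"plate_light"): print(np.round(d["point"]),round(d["conf"],2),np.round(at_z(p,d["point"],.006)[:2],4))
plan([.465,.064,.21],78)
```

```text
shoe 490.1 58.1 size 35.8 28.9 yaw 78 78.0
[284. 181.] 0.71 [ 0.6387 -0.0255]
row [0.668, 0.4, -0.012, -0.001, -0.004, 0.178] dyaw -16.0 j7 1.66 clock 9.0
```

View pics/w4.png

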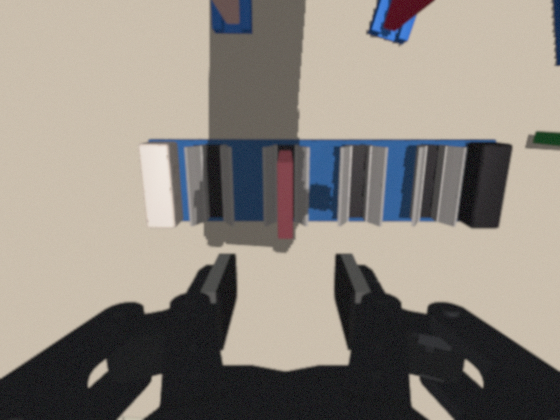

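{"api": "apply_moves", "payload": {"rows": [[0.16,0.1,0,0,0,0.04],[0.32,0.2,-0.03,0,0,0.09],[0.5,0.3,-0.06,0,0,0.14],[0.665,0.4,-0.1,0,-0.003,0.178],[0.665,0.4,-0.1,0,-0.003,0.178]], "claw": 1}}

```text
clock: 9.62
tcp_pos: [0.4631, 0.0656, 0.2317]
orientation: [-0.322, -3.122, 0.002]
contact_force: [0.4, 0.3, 0.2]
grip_width: 0.0851
gripper_force: 0.0
```

```bash
cat >> h.py <<'E'
def plate_view(name,x,y,yaw):
    """refine by shoe fit, draw the model plate top/shoe at the fit"""
    r.grab_frame("wrist"); r.grab_frame("wrist"); p=r.grab_frame("wrist"); fit(p,[x,y],.05)
    c=p["pixels"][:,:,::-1].copy(); a=np.radians(yaw); R2=np.array([[np.cos(a),-np.sin(a)],[np.sin(a),np.cos(a)]])
    for L,W,z,col in((.06,.012,.094,(0,255,0)),(.074,.034,.016,(0,255,255))):
        q=[proj(p,np.r_[R2@[sx*L/2,sy*W/2]+[x,y],z]) for sx,sy in((1,1),(1,-1),(-1,-1),(-1,1))]
        cv2.polylines(c,[np.int32(q)],True,col,1)
    cv2.imwrite("pics/"+name+".png",cv2.resize(c[100:270,180:400],None,fx=3,fy=3))
E
python3 - <<'E'
from h import *
plate_view("w5",.465,.064,-12); plan([.465,.064,.055],78)
E
```

```text
shoe 464.8 64.8 size 32.0 72.9 yaw -11 78.7
row [0.006, 0.002, 0.708, -0.001, -0.0, 0.0] dyaw -0.0 j7 1.13 clock 9.775
```

View pics/w5.png

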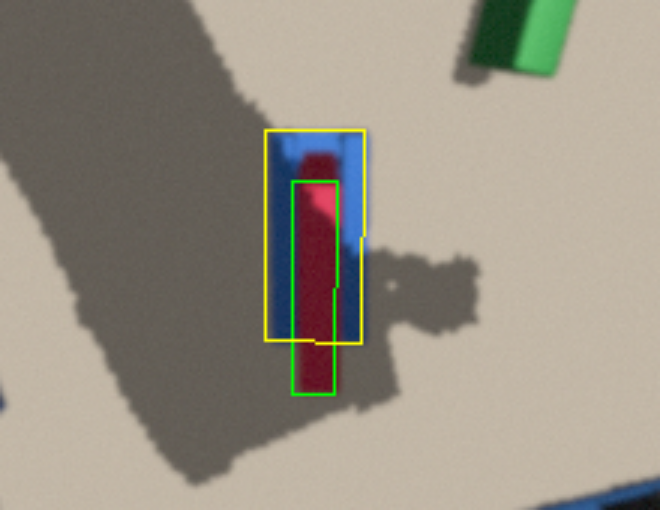

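{"api": "apply_moves", "payload": {"rows": [[0.006,0.005,0.2,0,0,-0.006],[0.006,0.005,0.4,0,0,-0.006],[0.006,0.005,0.6,0,0,-0.006],[0.006,0.005,0.7,0,0,-0.006],[0.006,0.005,0.705,0,0,-0.006]]}}

```text
clock: 10.4
tcp_pos: [0.4644, 0.0639, 0.0541]
orientation: [-0.315, -3.121, 0.006]
contact_force: [-0.7, -0.3, 0.2]
grip_width: 0.0855
gripper_force: 0.0
```

{"api": "apply_moves", "payload": {"rows": [[0,0,0,0,0,0],[0,0,0,0,0,0],[0,0,0,0,0,0],[0,0,0,0,0,0],[0,0,0,0,0,0]], "claw": 0, "newtons": 40}}

```text
clock: 11.02
tcp_pos: [0.4657, 0.0656, 0.057]
orientation: [0.313, 3.125, -0.001]
contact_force: [-1.1, 0.9, 6.2]
grip_width: 0.0117
gripper_force: 42.1
```

{"api": "apply_moves", "payload": {"rows": [[0,0,-0.15,0,0,0],[0,0,-0.35,0,0,0],[0,0,-0.55,0,0,0],[0,0,-0.55,0,0,0],[0,0,-0.55,0,0,0]]}}

```text
clock: 11.65
tcp_pos: [0.4647, 0.0653, 0.1934]
orientation: [-0.313, -3.125, 0.002]
contact_force: [-0.9, -0.7, -1.8]
grip_width: 0.0115
gripper_force: 41.2
```

Run:
```python
from h import *
plan([.6342,.0462,.195],94.2)
```

```text
row [-0.68, 0.06, -0.007, -0.001, -0.0, -0.174] dyaw 15.6 j7 1.15 clock 11.65
```

{"api": "apply_moves", "payload": {"rows": [[-0.17,0.015,0,0,0,-0.05],[-0.34,0.03,0,0,0,-0.1],[-0.51,0.045,0,0,0,-0.15],[-0.68,0.06,0,0,0,-0.174],[-0.68,0.06,0,0,0,-0.174]]}}

```text
clock: 12.28
tcp_pos: [0.636, 0.0454, 0.191]
orientation: [0.113, -3.137, 0.004]
contact_force: [-1.1, -0.6, -0.8]
grip_width: 0.0118
gripper_force: 41.2
```

{"api": "apply_moves", "payload": {"rows": [[0,0,0.1,0,0,0],[0,0,0.25,0,0,0],[0,0,0.31,0,0,0],[0,0,0.31,0,0,0]]}}

```text
clock: 12.78
tcp_pos: [0.6333, 0.0462, 0.115]
orientation: [0.115, -3.136, 0.003]
contact_force: [0.5, -0.6, -0.6]
grip_width: 0.0116
gripper_force: 41.2
```

Run:
```python
from h import *
p=r.grab_frame("wrist"); p=r.grab_frame("wrist"); save(p,"w6")
for d in r.landmark_of(p,"slot_2"): print("slot",np.round(d["point"]),round(d["conf"],2),np.round(at_z(p,d["point"],.006)[:2],4))
print(r.get_obs()["tcp_pos"])
plan([.6342,.0462,.059],94.2)
```

```text
slot [193. 204.] 0.92 [ 0.638  -0.0224]
slot [ 95. 204.] 0.84 [ 0.6437 -0.0957]
slot [376. 204.] 0.79 [0.6275 0.1144]
slot [284. 205.] 0.63 [0.6338 0.0458]
[0.63570913 0.04634687 0.11777171]
row [0.007, 0.0, 0.235, -0.001, 0.001, -0.0] dyaw 0.0 j7 1.58 clock 12.925
```

View pics/w6.png

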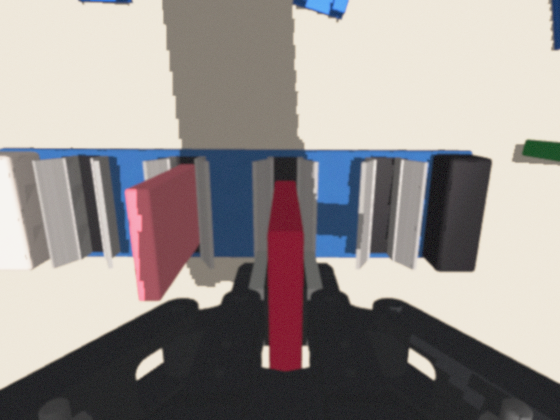

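Crimson plate is centred over slot 3 (slot at u≈286, plate at 286). Lowering.

{"api": "apply_moves", "payload": {"rows": [[0.003,0,0.08,0,0,0],[0.003,0,0.15,0,0,0],[0.003,0,0.2,0,0,0],[0.003,0,0.23,0,0,0],[0.003,0,0.23,0,0,0]]}}

```text
clock: 13.55
tcp_pos: [0.6344, 0.046, 0.059]
orientation: [-0.115, 3.139, -0.002]
contact_force: [0.4, -0.1, 0.0]
grip_width: 0.0116
gripper_force: 41.2
```

```bash
python3 -c "
from h import *
o=r.get_obs();print(o['tcp_pos'],o['contact_force'])"
```

```text
[0.63444424 0.0460259  0.05896785] [ 0.37979544 -0.12424343  0.00503926]
```

{"api": "apply_moves", "payload": {"rows": [[0,0,0.006,0,0,0],[0,0,0.006,0,0,0]]}}

```text
clock: 13.8
tcp_pos: [0.6345, 0.046, 0.0588]
orientation: [-0.115, 3.139, -0.002]
contact_force: [-4.3, -0.7, 12.0]
grip_width: 0.0115
gripper_force: 43.1
```

{"api": "apply_moves", "payload": {"rows": [[0,0,0,0,0,0],[0,0,0,0,0,0],[0,0,0,0,0,0],[0,0,0,0,0,0]], "claw": 0.5}}

```text
clock: 14.3
tcp_pos: [0.6341, 0.0462, 0.0573]
orientation: [0.115, -3.139, 0.002]
contact_force: [0.5, 0.2, 0.4]
grip_width: 0.0425
gripper_force: 0.0
```

{"api": "apply_moves", "payload": {"rows": [[0,0,-0.2,0,0,0],[0,0,-0.4,0,0,0],[0,0,-0.6,0,0,0],[0,0,-0.6,0,0,0]]}}

```text
clock: 14.8
tcp_pos: [0.637, 0.0464, 0.2123]
orientation: [-0.114, 3.131, -0.0]
contact_force: [0.6, -0.1, 0.6]
grip_width: 0.0427
gripper_force: 0.0
```

Run:
```python
from h import *
plan([.467,-.083,.23],93.5)
```

```text
row [0.715, -0.467, -0.077, -0.0, 0.006, 0.008] dyaw -0.7 j7 1.56 clock 14.8
```

{"api": "apply_moves", "payload": {"rows": [[0.17,-0.11,-0.03,0,0,0.008],[0.35,-0.22,-0.06,0,0,0.008],[0.52,-0.34,-0.075,0,0,0.008],[0.7,-0.46,-0.075,0,0.003,0.008],[0.715,-0.467,-0.075,0,0.003,0.008]], "claw": 1}}

```text
clock: 15.42
tcp_pos: [0.4609, -0.0858, 0.2255]
orientation: [0.087, -3.133, 0.002]
contact_force: [0.3, 0.1, 1.1]
grip_width: 0.0856
gripper_force: 0.0
```

Run:
```python
from h import *
plate_view("w7",.467,-.083,3.5); plan([.467,-.083,.056],93.5)
```

```text
shoe 468.9 -83.1 size 72.2 32.8 yaw 3 3.4
row [-0.012, -0.001, 0.68, -0.001, -0.003, 0.0] dyaw -0.0 j7 1.72 clock 15.575
```

View pics/w7.png

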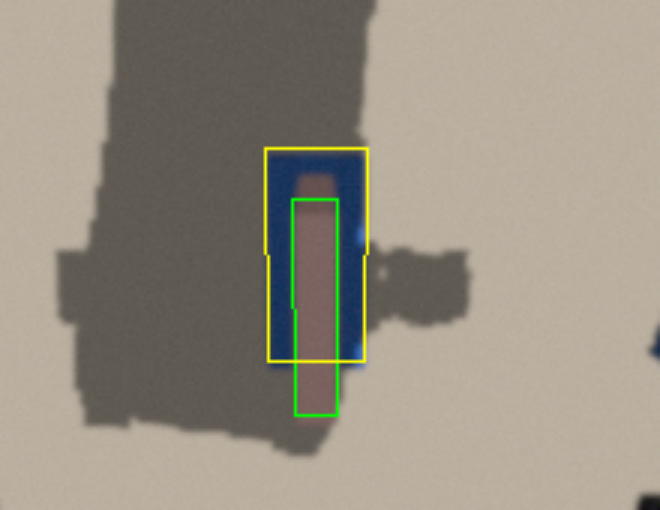

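{"api": "apply_moves", "payload": {"rows": [[-0.02,0,0.2,0,0,0],[-0.02,0,0.4,0,0,0],[-0.02,0,0.6,0,0,0],[-0.02,0,0.68,0,0,0],[-0.02,0,0.68,0,0,0]]}}

```text
clock: 16.2
tcp_pos: [0.4682, -0.082, 0.0544]
orientation: [0.098, -3.131, 0.002]
contact_force: [-0.3, -0.3, 0.6]
grip_width: 0.0851
gripper_force: 0.0
```

{"api": "apply_moves", "payload": {"rows": [[0,0,0,0,0,0],[0,0,0,0,0,0],[0,0,0,0,0,0],[0,0,0,0,0,0],[0,0,0,0,0,0]], "claw": 0, "newtons": 40}}

```text
clock: 16.82
tcp_pos: [0.4691, -0.0831, 0.0569]
orientation: [0.095, -3.136, 0.002]
contact_force: [-1.2, 0.3, 5.7]
grip_width: 0.0114
gripper_force: 40.2
```

{"api": "apply_moves", "payload": {"rows": [[0,0,-0.15,0,0,0],[0,0,-0.35,0,0,0],[0,0,-0.55,0,0,0],[0,0,-0.55,0,0,0],[0,0,-0.55,0,0,0]]}}

```text
clock: 17.45
tcp_pos: [0.4687, -0.0828, 0.1933]
orientation: [0.096, -3.135, 0.002]
contact_force: [0.2, -0.2, -1.3]
grip_width: 0.0116
gripper_force: 39.4
```

Run:
```python
from h import *
plan([.644,-.0938,.195],94.2)
```

```text
row [-0.697, -0.087, -0.011, -0.001, -0.004, -0.008] dyaw 0.7 j7 1.75 clock 17.45
```

{"api": "apply_moves", "payload": {"rows": [[-0.17,-0.02,0,0,0,-0.008],[-0.34,-0.04,0,0,0,-0.008],[-0.51,-0.06,0,0,0,-0.008],[-0.697,-0.087,0,0,-0.002,-0.008],[-0.697,-0.087,0,0,-0.002,-0.008]]}}

```text
clock: 18.08
tcp_pos: [0.6459, -0.0937, 0.1898]
orientation: [0.116, -3.135, 0.003]
contact_force: [-0.3, 0.0, -1.0]
grip_width: 0.0118
gripper_force: 39.3
```

{"api": "apply_moves", "payload": {"rows": [[0,0,0.1,0,0,0],[0,0,0.25,0,0,0],[0,0,0.31,0,0,0],[0,0,0.31,0,0,0]]}}

```text
clock: 18.58
tcp_pos: [0.6428, -0.0941, 0.114]
orientation: [0.115, -3.134, 0.002]
contact_force: [-0.2, 0.1, -0.5]
grip_width: 0.0116
gripper_force: 39.3
```

Run:
```python
from h import *
p=r.grab_frame("wrist"); p=r.grab_frame("wrist"); save(p,"w8")
for d in r.landmark_of(p,"slot_2"): print("slot",np.round(d["point"]),round(d["conf"],2),np.round(at_z(p,d["point"],.006)[:2],4))
print(r.get_obs()["tcp_pos"])
plan([.644,-.0938,.058],94.2)
```

```text
slot [381. 207.] 0.79 [ 0.6389 -0.0228]
slot [475. 207.] 0.73 [0.6338 0.047 ]
slot [284. 208.] 0.57 [ 0.6454 -0.0953]
[ 0.64518376 -0.09439303  0.1168747 ]
row [0.005, 0.003, 0.235, -0.001, 0.0, -0.0] dyaw 0.0 j7 1.84 clock 18.725
```

View pics/w8.png

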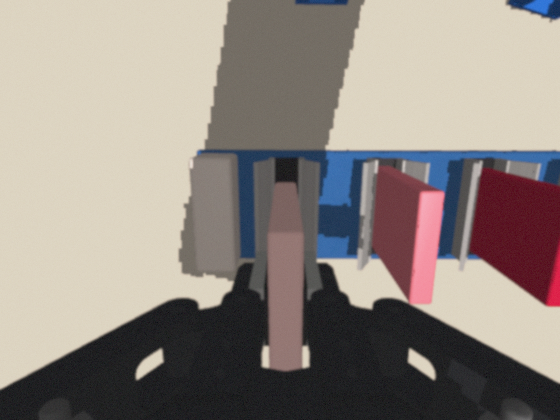

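Pale plate centred over slot 1 (both u≈286), next to the shaded white block at (215,210). Lowering.

{"api": "apply_moves", "payload": {"rows": [[0,0,0.08,0,0,0],[0,0,0.15,0,0,0],[0,0,0.2,0,0,0],[0,0,0.235,0,0,0],[0,0,0.235,0,0,0]]}}

```text
clock: 19.35
tcp_pos: [0.6447, -0.0945, 0.0583]
orientation: [0.115, -3.138, 0.001]
contact_force: [-4.4, 0.8, 13.6]
grip_width: 0.0117
gripper_force: 41.4
```

{"api": "apply_moves", "payload": {"rows": [[0,0,0.004,0,0,0],[0,0,0.004,0,0,0]]}}

```text
clock: 19.6
tcp_pos: [0.6448, -0.0945, 0.0582]
orientation: [0.115, -3.139, 0.001]
contact_force: [-7.8, 1.4, 20.1]
grip_width: 0.0116
gripper_force: 42.4
```

{"api": "apply_moves", "payload": {"rows": [[0,0,0,0,0,0],[0,0,0,0,0,0],[0,0,0,0,0,0],[0,0,0,0,0,0]], "claw": 0.5}}

```text
clock: 20.1
tcp_pos: [0.6442, -0.0942, 0.0555]
orientation: [0.115, -3.137, 0.002]
contact_force: [0.1, -0.5, -0.3]
grip_width: 0.0425
gripper_force: 0.0
```

{"api": "apply_moves", "payload": {"rows": [[0,0,-0.2,0,0,0],[0,0,-0.4,0,0,0],[0,0,-0.6,0,0,0],[0,0,-0.6,0,0,0]]}}

```text
clock: 20.6
tcp_pos: [0.6473, -0.0946, 0.2106]
orientation: [-0.115, 3.132, -0.003]
contact_force: [0.6, -0.6, 0.1]
grip_width: 0.0429
gripper_force: 0.0
```

Run:
```python
from h import *
plan([.446,-.246,.23],87)
```

```text
row [0.847, -0.545, -0.082, -0.001, 0.005, 0.08] dyaw -7.2 j7 1.82 clock 20.6
```

{"api": "apply_moves", "payload": {"rows": [[0.2,-0.13,-0.03,0,0,0.02],[0.4,-0.26,-0.06,0,0,0.04],[0.6,-0.39,-0.08,0,0,0.06],[0.8,-0.51,-0.08,0,0,0.08],[0.847,-0.545,-0.08,0,0.003,0.08]], "claw": 1}}

```text
clock: 21.22
tcp_pos: [0.4392, -0.2477, 0.2255]
orientation: [-0.091, -3.132, 0.002]
contact_force: [0.6, 0.6, 0.3]
grip_width: 0.0855
gripper_force: 0.0
```

Run:
```python
from h import *
plate_view("w9",.446,-.246,-3); plan([.446,-.246,.056],87)
```

```text
shoe 445.8 -248.9 size 32.5 73.5 yaw -10 80.4
row [-0.014, -0.002, 0.679, -0.001, -0.004, -0.0] dyaw 0.0 j7 2.0 clock 21.375
```

View pics/w9.png

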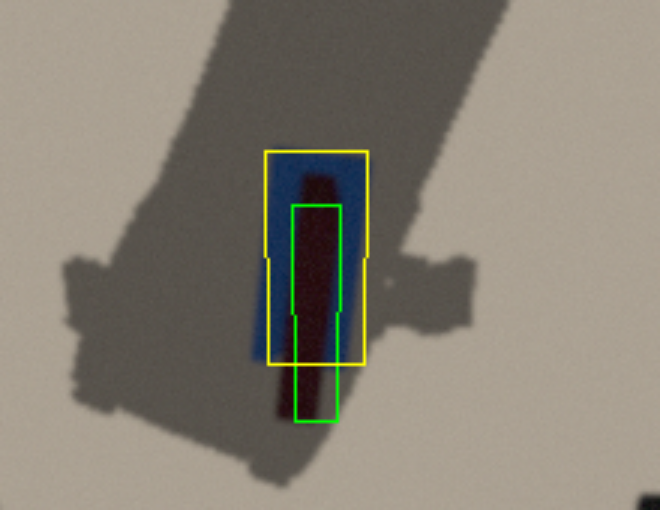

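{"api": "apply_moves", "payload": {"rows": [[-0.014,-0.01,0.1,0,-0.003,0.03],[-0.014,-0.01,0.2,0,-0.003,0.06],[-0.014,-0.01,0.2,0,-0.003,0.065],[-0.014,-0.01,0.2,0,-0.003,0.065]]}}

```text
clock: 21.88
tcp_pos: [0.4477, -0.2475, 0.1767]
orientation: [-0.238, -3.132, 0.003]
contact_force: [-0.3, -1.0, 0.1]
grip_width: 0.0852
gripper_force: 0.0
```

Run:
```python
from h import *
plate_view("w10",.446,-.2485,-9); plan([.446,-.2485,.056],81)
```

```text
shoe 445.6 -248.7 size 32.1 73.5 yaw -10 80.4
row [0.006, -0.001, 0.485, -0.001, 0.0, 0.002] dyaw -0.2 j7 1.94 clock 22.025
```

View pics/w10.png

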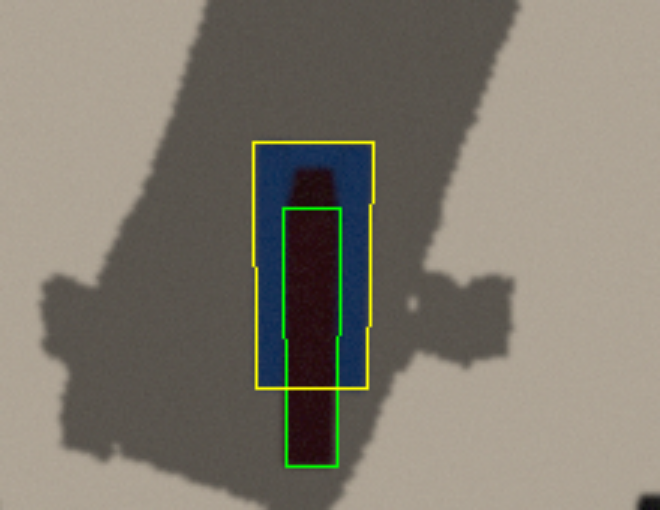

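Dark plate matches the model at −9°. Descend and grip.

{"api": "apply_moves", "payload": {"rows": [[0.006,0,0.2,0,0,0.003],[0.006,0,0.4,0,0,0.003],[0.006,0,0.48,0,0,0.003],[0.006,0,0.48,0,0,0.003]]}}

```text
clock: 22.52
tcp_pos: [0.4442, -0.2479, 0.0556]
orientation: [-0.249, -3.128, 0.002]
contact_force: [0.0, -0.3, 0.5]
grip_width: 0.0854
gripper_force: 0.0
```

{"api": "apply_moves", "payload": {"rows": [[0,0,0,0,0,0],[0,0,0,0,0,0],[0,0,0,0,0,0],[0,0,0,0,0,0],[0,0,0,0,0,0]], "claw": 0, "newtons": 40}}

```text
clock: 23.15
tcp_pos: [0.4451, -0.2481, 0.0567]
orientation: [-0.249, -3.131, 0.003]
contact_force: [-1.4, 1.3, 5.4]
grip_width: 0.0115
gripper_force: 42.7
```

{"api": "apply_moves", "payload": {"rows": [[0,0,-0.15,0,0,0],[0,0,-0.35,0,0,0],[0,0,-0.6,0,0,0],[0,0,-0.6,0,0,0],[0,0,-0.6,0,0,0]]}}

```text
clock: 23.78
tcp_pos: [0.4446, -0.2474, 0.2058]
orientation: [-0.249, -3.13, 0.002]
contact_force: [0.4, 0.2, -1.4]
grip_width: 0.0116
gripper_force: 42.0
```

Run:
```python
from h import *
plan([.50,.0,.205],88); plan([.629,.1158,.205],94.2)
```

```text
row [-0.062, 1.012, 0.002, -0.001, -0.001, -0.079] dyaw 7.1 j7 1.92 clock 23.775
row [-0.499, 1.551, -0.0, -0.001, -0.001, -0.148] dyaw 13.3 j7 1.92 clock 23.775
```

{"api": "apply_moves", "payload": {"rows": [[-0.01,0.2,0,0,0,-0.02],[-0.02,0.4,0,0,0,-0.04],[-0.04,0.6,0,0,0,-0.06],[-0.06,0.8,0,0,0,-0.08],[-0.06,0.98,0,0,0,-0.08]]}}

```text
clock: 24.4
tcp_pos: [0.4977, -0.0065, 0.2037]
orientation: [-0.051, -3.136, 0.004]
contact_force: [0.5, 0.2, -0.7]
grip_width: 0.0114
gripper_force: 41.9
```

Run:
```python
from h import *
r.grab_frame("wrist"); plan([.629,.1158,.205],94.2)
```

```text
row [-0.51, 0.475, -0.008, 0.001, -0.003, -0.063] dyaw 5.7 j7 1.49 clock 24.45
```

{"api": "apply_moves", "payload": {"rows": [[-0.13,0.13,0,0,0,-0.03],[-0.27,0.26,0,0,0,-0.063],[-0.4,0.38,0,0,0,-0.063],[-0.51,0.475,0,0,0,-0.063],[-0.51,0.475,0,0,0,-0.063]]}}

```text
clock: 25.08
tcp_pos: [0.6301, 0.1084, 0.2023]
orientation: [0.108, -3.134, 0.003]
contact_force: [-0.3, -0.3, -1.3]
grip_width: 0.0112
gripper_force: 41.9
```

{"api": "apply_moves", "payload": {"rows": [[0,0,0.1,0,0,0],[0,0,0.25,0,0,0],[0,0,0.35,0,0,0],[0,0,0.35,0,0,0]]}}

```text
clock: 25.58
tcp_pos: [0.6267, 0.1043, 0.1145]
orientation: [0.101, -3.131, 0.006]
contact_force: [0.6, -0.9, 0.3]
grip_width: 0.0114
gripper_force: 41.9
```

Run:
```python
from h import *
p=r.grab_frame("wrist"); p=r.grab_frame("wrist"); save(p,"w11")
for d in r.landmark_of(p,"slot_2"): print("slot",np.round(d["point"]),round(d["conf"],2),np.round(at_z(p,d["point"],.006)[:2],4))
print(r.get_obs()["tcp_pos"])
plan([.629,.1158,.058],94.2)
```

```text
slot [114. 211.] 0.95 [ 0.6399 -0.0237]
slot [300. 206.] 0.67 [0.6267 0.1152]
slot [204. 209.] 0.64 [0.6341 0.0438]
[0.63016864 0.10537086 0.11856224]
row [0.002, 0.042, 0.242, -0.001, -0.001, -0.005] dyaw 0.5 j7 1.48 clock 25.725
```

View pics/w11.png

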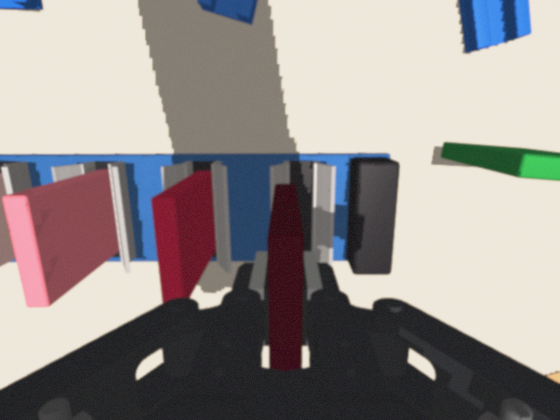

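The dark plate (u≈287) is about 10 mm short of slot 4 (u≈302); shift before lowering.

{"api": "apply_moves", "payload": {"rows": [[0.002,0.042,0,0,0,-0.005],[0.002,0.042,0,0,0,-0.005],[0.002,0.042,0,0,0,-0.005]]}}

```text
clock: 26.1
tcp_pos: [0.6289, 0.1168, 0.1183]
orientation: [0.116, -3.139, 0.003]
contact_force: [0.3, -0.8, -1.4]
grip_width: 0.0117
gripper_force: 41.9
```

Run:
```python
from h import *
r.grab_frame("wrist");p=r.grab_frame("wrist")
for d in r.landmark_of(p,"slot_4"): print("slot",np.round(d["point"]),round(d["conf"],2),np.round(at_z(p,d["point"],.006)[:2],4))
print(r.get_obs()["tcp_pos"])
plan([.629,.1158,.058],94.2)
```

```text
slot [281. 203.] 0.77 [0.6274 0.113 ]
slot [ 98. 204.] 0.65 [ 0.6379 -0.024 ]
[0.628806   0.11614638 0.11798465]
row [-0.001, -0.001, 0.24, -0.001, -0.001, -0.0] dyaw 0.0 j7 1.47 clock 26.25
```

{"api": "apply_moves", "payload": {"rows": [[0,-0.002,0.08,0,0,0],[0,-0.002,0.15,0,0,0],[0,-0.002,0.2,0,0,0],[0,-0.002,0.235,0,0,0],[0,-0.002,0.24,0,0,0]]}}

```text
clock: 26.88
tcp_pos: [0.6285, 0.1155, 0.0585]
orientation: [0.115, -3.137, 0.003]
contact_force: [-6.5, -0.8, 14.7]
grip_width: 0.0118
gripper_force: 44.1
```

{"api": "apply_moves", "payload": {"rows": [[0,0,0.003,0,0,0],[0,0,0.003,0,0,0]]}}

```text
clock: 27.12
tcp_pos: [0.6286, 0.1155, 0.0585]
orientation: [0.115, -3.137, 0.003]
contact_force: [-5.7, -1.9, 13.2]
grip_width: 0.0115
gripper_force: 44.1
```

{"api": "apply_moves", "payload": {"rows": [[0,0,0,0,0,0],[0,0,0,0,0,0],[0,0,0,0,0,0],[0,0,0,0,0,0]], "claw": 0.5}}

```text
clock: 27.62
tcp_pos: [0.6286, 0.1158, 0.0569]
orientation: [0.115, -3.138, 0.003]
contact_force: [-0.1, -0.1, 1.3]
grip_width: 0.0426
gripper_force: 0.0
```

{"api": "apply_moves", "payload": {"rows": [[0,0,-0.2,0,0,0],[0,0,-0.4,0,0,0],[0,0,-0.6,0,0,0],[0,0,-0.6,0,0,0]]}}

```text
clock: 28.12
tcp_pos: [0.6317, 0.1165, 0.2119]
orientation: [-0.115, 3.133, 0.0]
contact_force: [-0.7, -0.2, -0.3]
grip_width: 0.0423
gripper_force: 0.0
```

{"api": "apply_moves", "payload": {"rows": [[0.2,-0.1,-0.1,0,0,0],[0.4,-0.2,-0.2,0,0,0],[0.4,-0.28,-0.3,0,0,0],[0.4,-0.28,-0.3,0,0,0]]}}

```text
clock: 28.62
tcp_pos: [0.535, 0.0374, 0.2836]
orientation: [-0.111, 3.138, -0.002]
contact_force: [0.1, 0.0, -0.5]
grip_width: 0.0431
gripper_force: 0.0
```

Run:
```python
from h import *
r.grab_frame("wrist"); p=r.grab_frame("wrist"); s=r.grab_frame("side")
a=p["pixels"][:,:,::-1]; b=cv2.resize(s["pixels"][140:260,220:380][:,:,::-1],(560,420),interpolation=cv2.INTER_CUBIC)
cv2.imwrite("pics/f.png",cv2.resize(np.hstack([a,b]),(800,300)))
for n in NAMES[:4]: print(n,[(round(d["conf"],2),np.round(at_z(p,d["point"],.006)[:2],4)) for d in r.landmark_of(p,n)][:2])
```

```text
plate_pale [(0.75, array([ 0.6525, -0.0944]))]
plate_light [(0.83, array([0.3941, 0.1446])), (0.65, array([0.3748, 0.2696]))]
plate_deep [(0.91, array([0.634 , 0.0458])), (0.28, array([0.6281, 0.1137]))]
plate_dark [(0.97, array([0.6316, 0.1126])), (0.4, array([0.6332, 0.0485]))]
```

View pics/f.png

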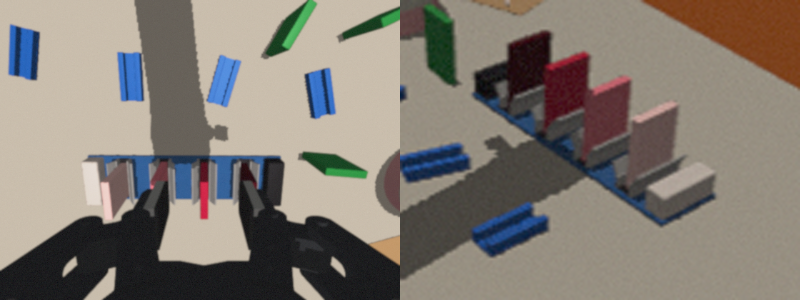

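All four plates stand seated in order, pale beside the white block to dark beside the black one; shoes empty, greens untouched, gripper clear.

```bash
python3 -c "
from bench import r
print(r.hand_in())"
```

```text
the job is handed in; nothing more can be done
None
```

The four plates stand in the rack in shade order, palest beside the white end block and darkest at the black end. They looked seated and upright in the last pictures, the vial pot and green look-alikes were left alone, and the job is handed in (no verdict came back).

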